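# Clamp the wood block in the jig

## Robot

A 6-joint arm with a two-finger parallel gripper is mounted at the origin on the work surface; the furniture and walls round the work are solid. World frame = base frame: x ahead of the robot, y to its left, z up, the work surface at z = 0. Lengths are in m, angles in rad, forces in N, time in s.
With the tool pointing down it reaches from about 0.275 to 0.85 m from the base axis. Payload 5.2 kg.
Tool frame: the origin (TCP) lies midway between the tips of the shut fingers; the grasp point (between the pads) lies 19 mm behind it; z points along the fingers, y is the direction in which the jaws open and shut (so a half turn about z gives the same grasp; the last joint's range is limited). The gripper opens to 85 mm and grips with 20 to 120 N. Pads are 22 mm wide; open, the fingers measure 114 mm over their backs; the gripper's body (76 mm by 85 mm) begins 54 mm behind the grasp point. The pads swing forward as they close: fully open they stand 13 mm farther back than shut.
Start: joints at [1.07, 0.259, 1.535, -0, 1.348, -0.203], TCP at [0.161, 0.526, 0.203] pointing down, gripper open.
Joint ranges: [-3.14, 3.14], [-0.91, 2.08], [0.19, 2.58], [-1.22, 4.36], [0.22, 2.71], [-3.12, 3.12]. Speed limits (rad/s): [2.57, 2.57, 3.14, 3.14, 3.14, 3.14].

## Interface

Orientations are given as a rotation vector (axis times angle).
In Python, from rig import bot gives the robot as it stands.
- The arm moves only by the shell command python3 -m handwheel 'ROWS' [FORCE]. ROWS is JSON, a list of rows, each a list of 7 numbers: the opening, from -1 (shut) to 1 (fully open), so that 0 is half open, then the shift along the tool's x, y, z in mm, then the turn, a rotation vector about the tool's x, y, z in rad. A call has 1 to 12 rows; each row shifts and turns the commanded pose from where the row before left it, along the tool's axes as they then stand; what a row does not reach is not made up. A row lasts 1/8 s, in which the tool goes at most 62.5 mm and 10.7 degrees, less where a joint would pass 70% of its speed; a pose out of reach is approached as far as the arm can. A call is refused whole if a number of a shift passes 62.5 or a number of a turn 0.188, either way. A call with a gripper value outside its range is refused whole. The fingers move at their own pace and stop on an object; FORCE is the grip in N (left out, the last holds). Time passes only in rows, so rows that do not move let the fingers close. It gives the time, the measured TCP pose, the force and the opening at its end, in the units of the state.
- bot.get_obs(): the state, without advancing time (a new reading comes with each control period).
- bot.capture(name): name is "scene" or "side" or "wrist"; returns a dict with "img" (384x512x3 uint8, blue, green, red), "range_z" (384x512 float32, m along the optical axis (not along the pixel's ray), 0 where there is no reading), "fx", "fy", "cx", "cy" (pixels), "position" and "orientation" of the camera in the world. Camera axes: x right, y down, z forward; pixel columns grow to the right and rows downward; lengths in m; the calibration is good to about 2 mm. A picture is of the moment at which its call begins.
- bot.job_done(): hands the job in, once; it reports no verdict.
The state is a dict: "time": time; "joint_pos": joint angles; "qd": joint speeds; "joint_efforts": joint torques, N m; "eef_pos": TCP position; "eef_rot": TCP orientation; "force": force on the tool from outside, world axes, zero at the start; "torque": the same for the moment, N m; "gripper_width": finger opening in m.
Only numpy, scipy, OpenCV 4.12 (cv2) and the standard library are available. Lean on these libraries where they do the work, as an engineer would, in place of code of your own. Each camera call takes 0.05 s, during which the arm holds its last target. There are 200 camera calls.

## Task

Clamp the wood block in the plywood jig without picking anything up: push the block with the fingertips along between the two low fences until it sits up against the end stop, then push the clamp's black-gripped lever over and down past its dead point until it snaps into lock with the rubber foot bearing on the block. Do not lift the block, and leave the note pad, the eraser and the jar lids beside the jig where they are.

Things in the scene. Friction and masses are not known exactly. Their poses are not given: they have to be found in the camera images.
- jig: plywood jig screwed to the table, base 310 x 100 x 12 mm, x = -205 to +105 mm. Origin at table height on its centre line, below the end stop's face; +x runs along the channel to the stop and on to the clamp, z up. The block lies in the 66 mm wide channel at x < 0 between two wooden fences (x = -200 to 0, tops 20 mm above the table), open at the -x end
- stop_face (a point): middle of the top edge of the end stop's face, 26 mm above the table, x = 0 in the jig, axes as the jig's. The stop is a wooden bar across the channel, 14 mm thick. The steel toggle clamp stands behind it, at jig x = +28 to +92 mm; its side plates reach 66 mm above the table
- block: loose planed wood block lying in the channel, 110 mm long (its y axis, along the channel, pointing to the stop), 62 wide (its x axis), 19 thick, 50 to 85 g. Starts 30 to 75 mm short of the stop. Origin at the centre of its underside; its top is 31 mm above the table. Home, its centre is 55 mm from the stop face
- lever (a joint): clamp lever's angle, rad: 0 = open (on its stop, handle 63 degrees above level, leaning away from the block), 1.0 = over and locked (6 degrees above level). A spring holds it open up to the dead point at 0.75; past that it snaps on to 1.0 and stays. Pushed at lever_grip, square to the handle, it needs about 7 N to start, at most 11 N, then less up to the dead point
- lever_pivot (a point): the lever's pivot, jig x = +76 mm, y = 0, 58 mm above the table, axes as the jig's; the lever turns about the jig's y axis, so the handle swings in the jig's x-z plane, its free end going towards +x and down as it closes
- lever_grip (a point): point on the handle's axis 95 mm from the pivot, in the black rubber grip, which is round, 18 mm in diameter, from 49 to 131 mm from the pivot. Axes turn with the lever: x along the handle outward, z square to it on its upper side, the side to push on (push towards -z)
- spindle: the clamp's sprung spindle with a round rubber foot 18 mm in diameter, on the clamp arm, which the lever drives: raised while the lever is open, down at jig x = -26 mm when locked, pressing on the home block with about 4.5 N (spring 1.5 N per mm). Origin at the middle of the foot's underside
- note_pad: bystander: pad of small notes, 42 x 52 x 7 mm, lying beside the jig; origin at the centre of its underside
- eraser: bystander: eraser, 21 x 45 x 13 mm, lying beside the jig; origin at the centre of its underside
- jar_lids: bystander: two stacked jar lids in one piece, 70 mm in diameter, 25 mm high, lying beside the jig; origin at the centre of the underside

How it is judged:
On the way, in this order (a step that is already met when the one before it is completed fails the run):
1. the block is against the end stop while the lever is still open (x of block in the frame of jig above -0.059 m and value of joint lever below 0.3 rad), for 0.2 s.
2. the lever is over its dead point and locked (value of joint lever above 0.95 rad), for 0.2 s.
At the end, for the whole second after the job is handed in: the lever is locked (above 0.95 rad), the block lies flat within 4 mm of the end stop, at rest, and the rubber foot presses on it with more than 1.5 N (value of joint lever above 0.95 rad and x of block in the frame of jig above -0.059 m and angle between block's own z axis and vertical below 0.05 rad and contact force between spindle and block above 1.5 N and linear speed of block below 0.01 m/s); the robot touches nothing.
It fails at once if the block is lifted more than 10 mm off the jig's base (height (world z) of block above 0.022 m).
It fails at once if a bystander is moved by more than 15 mm (distance of any of note_pad, eraser, jar_lids from where it was at the start of the episode above 0.015 m).
It also fails if it takes over 54 s, if anything falls off the work surface, if the arm or the gripper's body presses on something with over 40 N, if the wrist force passes 120 N, or if a joint passes its speed limit or range.

## Working session

There is one attempt and no reset: what is moved stays moved. The work goes in short steps, Python scripts to look and compute and a shell command to move; the robot and the scene stay as the last step left them, time stands still between calls to the robot, and variables do not carry over. Pictures are saved under pics/ and viewed, about 8 in all and at most 12, crops included, and the job is handed in when it is done.

```bash
mkdir -p pics; ls; cat > h.py <<'E'
import numpy as np, cv2
from scipy.spatial.transform import Rotation as R
from rig import bot
def cap(n):
    c=bot.capture(n); o=np.array(c["orientation"],float)
    c["R"]=R.from_rotvec(o).as_matrix() if o.shape==(3,) else (R.from_quat(o).as_matrix() if o.shape==(4,) else o)
    c["p"]=np.array(c["position"]); return c
def cloud(c):
    z=c["range_z"]; v,u=np.mgrid[:384,:512]
    P=np.stack([(u-c["cx"])/c["fx"]*z,(v-c["cy"])/c["fy"]*z,z],-1)
    return P@c["R"].T+c["p"]
E
python3 - <<'E'
from h import *
o=bot.get_obs(); print(o)
ims=[]
for n in("scene","side"):
    c=cap(n); print(n,c["p"],c["orientation"],c["fx"]); ims.append(c["img"]); np.savez(n+".npz",img=c["img"],P=cloud(c),z=c["range_z"])
cv2.imwrite("pics/a.png",cv2.resize(ims[0],(800,600))); cv2.imwrite("pics/b.png",cv2.resize(ims[1],(800,600)))
E
```

```text
pics
{'time': 0.0, 'joint_pos': array([ 1.07018864e+00,  2.59338821e-01,  1.53610181e+00, -2.28404494e-05,
        1.34802393e+00, -2.02801876e-01]), 'qd': array([-0.00026104,  0.00014153, -0.00178055, -0.00037672, -0.00080893,
        0.00030839]), 'joint_efforts': array([ 3.56123737e-04, -4.46022713e+01, -2.90575433e+01, -3.22750407e-05,
        1.15189658e-02, -2.91187405e-05]), 'eef_pos': array([0.16107671, 0.52525898, 0.20236949]), 'eef_rot': array([-4.65964924e-01, -3.10621205e+00,  2.77189743e-03]), 'force': array([ 0.87026815,  0.43499809, -0.35371183]), 'torque': array([ 0.06239337, -0.02766761, -0.07230743]), 'gripper_width': 0.08550006382646241}
scene [-0.04684477 -0.39385096  0.65468824] [-2.03844526  1.08123817 -0.49642083] 468.77178151024606
side [0.3594116  0.60805345 0.66122032] [-0.26777368  2.79062486 -1.25016232] 361.57159675634375
```

View pics/a.png

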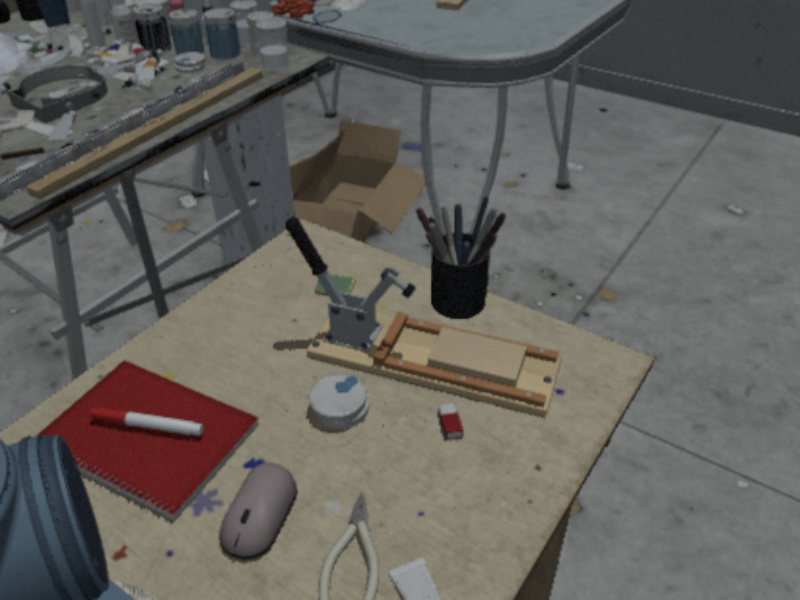

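View pics/b.png

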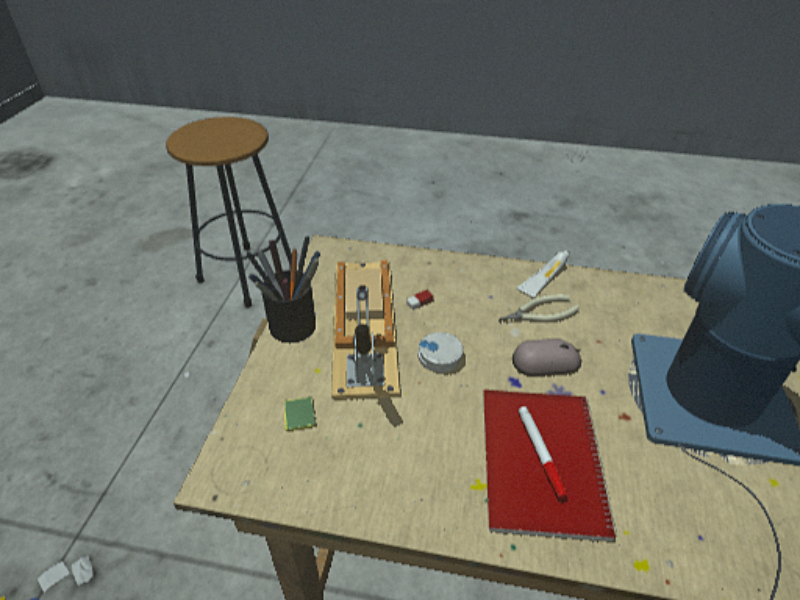

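The scene view shows the jig with the stop at about (390,340), the block at (478,355) and the handle at (305,245). Lids are at (338,400), the eraser at (450,422) and the pad at (335,285). The side view agrees, with the jig at (365,330).

```bash
python3 - <<'E'
from h import *
for n in("scene","side"):
    d=np.load(n+".npz"); P=d["P"]; hsv=cv2.cvtColor(d["img"],cv2.COLOR_BGR2HSV); z=P[...,2]; ok=d["z"]>0
    H,S,V=[hsv[...,i].astype(int) for i in range(3)]
    print(n)
    reg=ok&(P[...,0]>.3)&(P[...,0]<.85)&(np.abs(P[...,1])<.45)
    def comps(m,name,amin=60):
        k,l,s,c=cv2.connectedComponentsWithStats(m.astype(np.uint8))
        for i in range(1,k):
            if s[i,4]<amin: continue
            q=P[l==i]; r=cv2.minAreaRect((q[:,:2]*1000).astype(np.float32))
            print(name,s[i,4],"px",c[i].round(),"med",np.median(q,0).round(3),"rect",np.round(r[0]),np.round(r[1]),round(r[2],1),"z",np.percentile(q[:,2],[5,95]).round(3))
    comps(reg&(S>140)&(H>6)&(H<18)&(z>.012)&(z<.035),"orange",40)
    comps(reg&(z>.0255)&(z<.036)&(S<140),"blocktop")
    comps(reg&(z>.04)&(z<.2),"tall")
    comps(reg&(H>40)&(H<85)&(S>50)&(z<.02),"green",40)
    comps(reg&((H<6)|(H>172))&(S>130)&(z<.03),"red",30)
    comps(reg&(z>.017)&(z<.03)&(S<60),"lid")
E
```

```text
scene
blocktop 125 px [293. 192.] med [ 0.621 -0.035  0.03 ] rect [631. -28.] [35. 75.] 31.4 z [0.026 0.035]
blocktop 199 px [250. 214.] med [0.521 0.008 0.027] rect [523.   9.] [92. 14.] 13.8 z [0.026 0.029]
blocktop 96 px [223. 210.] med [0.497 0.058 0.031] rect [497.  57.] [ 5. 52.] 13.4 z [0.026 0.035]
blocktop 1400 px [306. 226.] med [ 0.547 -0.104  0.032] rect [ 549. -102.] [ 65. 110.] 13.7 z [0.028 0.034]
blocktop 478 px [216. 252.] med [0.402 0.003 0.026] rect [402.   2.] [65. 65.] 58.8 z [0.026 0.028]
tall 2044 px [295. 161.] med [ 0.633 -0.021  0.094] rect [646. -20.] [110. 107.] 50.4 z [0.047 0.144]
tall 1310 px [220. 181.] med [0.5   0.07  0.096] rect [509.  57.] [ 34. 162.] 14.8 z [0.046 0.167]
green 67 px [219. 181.] med [0.592 0.139 0.008] rect [589. 143.] [33. 28.] 26.5 z [0.006 0.01 ]
red 798 px [128. 257.] med [0.309 0.131 0.013] rect [314. 165.] [ 28. 207.] 0.1 z [0.011 0.015]
red 131 px [288. 271.] med [ 0.447 -0.126  0.013] rect [ 449. -126.] [28. 19.] 44.2 z [0.008 0.015]
lid 142 px [224. 214.] med [0.496 0.053 0.022] rect [492.  55.] [18. 62.] 11.0 z [0.017 0.0
[... 498 characters left out ...]
26.5 z [0.026 0.035]
tall 1516 px [183. 183.] med [ 0.648 -0.006  0.094] rect [649. -16.] [108. 107.] 48.7 z [0.049 0.142]
tall 419 px [232. 212.] med [0.503 0.083 0.112] rect [511.  59.] [ 31. 163.] 14.2 z [0.05  0.173]
green 314 px [191. 264.] med [0.585 0.154 0.007] rect [585. 152.] [39. 48.] 23.6 z [0.005 0.009]
red 49 px [271. 189.] med [ 0.45  -0.123  0.013] rect [ 450. -124.] [24. 18.] 43.5 z [0.009 0.014]
red 853 px [316. 287.] med [0.31  0.156 0.012] rect [309. 168.] [ 30. 208.] 3.5 z [0.01  0.014]
lid 74 px [183. 212.] med [0.648 0.02  0.024] rect [653.  17.] [56. 15.] 0.3 z [0.018 0.029]
lid 432 px [283. 223.] med [0.4   0.009 0.025] rect [404.   4.] [66. 66.] 58.1 z [0.021 0.026]
```

```bash
cat >> h.py <<'E'
a=np.radians(13.8); d=np.array([-np.sin(a),np.cos(a),0]); e=np.array([np.cos(a),np.sin(a),0]); S0=np.array([.5247,.0022,0])
def jig(p): p=np.asarray(p)-S0; return np.array([p@d,p@e,p[2]])*1000   # along, lateral (away from robot), z in mm
def delta(x,y,z):
    o=bot.get_obs(); M=R.from_rotvec(o["eef_rot"]); p=S0+(x*d+y*e)/1000+[0,0,z/1000]
    T=R.from_matrix(np.column_stack([d,e,[0,0,-1]]))
    if np.linalg.det(np.column_stack([d,e,[0,0,-1]]))<0: T=R.from_matrix(np.column_stack([-d,e,[0,0,-1]]))
    print("t",round(o["time"],2),"jig",jig(o["eef_pos"]).round(1),"tool shift mm",(M.inv().apply(p-o["eef_pos"])*1000).round(1),"turn",(M.inv()*T).as_rotvec().round(3),"F",o["force"].round(1),"w",round(o["gripper_width"],3))
E
python3 -m handwheel '[[-1,0,0,-30,0,0,0],[-1,0,0,-30,0,0,0],[-1,-40,-37,0,0,0,0],[-1,-40,-37,0,0,0,0],[-1,-40,-37,0,0,0,0],[-1,-40,-37,0,0,0,0],[-1,-40,-37,0,0,0,0],[-1,-40,-37,0,0,0,0],[-1,-40,-37,0,0,0,0],[-1,-40,-37,0,0,0,0],[-1,-40,-37,0,0,0,0],[-1,-40,-37,0,0,0,0]]'
python3 -c "
from h import *
delta(-200,0,150)"
```

```text
time: 1.6
eef_pos: [0.4356, 0.053, 0.263]
eef_rot: [-0.467, -3.107, -0.0]
force: [1.0, -0.1, -0.3]
gripper_width: -0.0002
t 1.6 jig [ 70.6 -74.4 263. ] tool shift mm [-202.8 -194.1  113. ] turn [ 0.    -0.     1.032] F [ 1.  -0.1 -0.3] w -0.0
```

```bash
python3 -m handwheel '[[-1,-40,-38,0,0,0,0],[-1,-40,-38,0,0,0,0],[-1,-40,-38,0,0,0,0],[-1,-40,-38,0,0,0,0],[-1,-40,-38,0,0,0,0],[-1,0,0,10,0,0,0.172],[-1,0,0,20,0,0,0.172],[-1,0,0,20,0,0,0.172],[-1,0,0,20,0,0,0.172],[-1,0,0,20,0,0,0.172],[-1,0,0,20,0,0,0.172],[-1,0,0,0,0,0,0]]'
python3 - <<'E'
from h import *
delta(-200,0,60)
c=cap("wrist"); cv2.imwrite("pics/c.png",c["img"]); P=cloud(c)
z=P[...,2]; J=(P-S0)@np.column_stack([d,e,[0,0,1]])*1000
m=(c["range_z"]>0)&(z>.028)&(z<.035)&(np.abs(J[...,1])<60)&(J[...,0]<0)
k,l,s,_=cv2.connectedComponentsWithStats(m.astype(np.uint8)); i=1+np.argmax(s[1:,4]); q=J[l==i]
print(s[i,4],cv2.minAreaRect(q[:,:2].astype(np.float32)),np.percentile(q,[1,50,99],axis=0).round(1))
E
```

```text
time: 3.1
eef_pos: [0.5692, -0.1848, 0.151]
eef_rot: [-1.934, -2.47, 0.001]
force: [0.4, -0.6, 0.1]
gripper_width: 0.0001
t 3.1 jig [-192.2   -1.4  151. ] tool shift mm [-8.1  1.7 91. ] turn [-0.004 -0.003  0.002] F [ 0.4 -0.6  0.1] w 0.0
7633 ((-106.30270385742188, 0.06610298156738281), (62.03440475463867, 110.43295288085938), 89.49568939208984) [[-1.600e+02 -3.030e+01  2.910e+01]
 [-1.011e+02  1.000e-01  3.090e+01]
 [-5.240e+01  3.030e+01  3.260e+01]]
```

View pics/c.png

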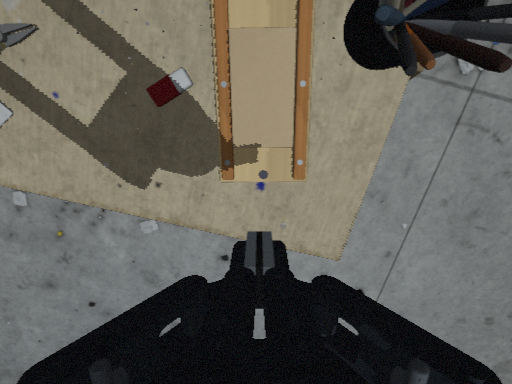

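The wrist view shows the block (263,85) square between the fences, with the shut fingers lined up behind it at (260,250). I'll descend and push.

```bash
python3 -m handwheel '[[-1,0,2,40,0,0,0],[-1,0,0,40,0,0,0],[-1,0,0,30,0,0,0],[-1,0,0,15,0,0,0],[-1,0,0,4,0,0,0],[-1,0,0,0,0,0,0]]'
python3 -c "
from h import *
delta(-172,0,22)"
```

```text
time: 3.9
eef_pos: [0.5734, -0.1856, 0.0253]
eef_rot: [1.936, 2.472, 0.0]
force: [0.4, -0.4, 1.1]
gripper_width: -0.0001
t 3.9 jig [-194.     2.5   25.3] tool shift mm [22.  -2.5  3.3] turn [0.001 0.001 0.001] F [ 0.4 -0.4  1.1] w -0.0
```

```bash
python3 -m handwheel '[[-1,6,-2,4,0,0,0],[-1,6,0,0,0,0,0],[-1,6,0,0,0,0,0],[-1,6,0,0,0,0,0],[-1,6,0,0,0,0,0],[-1,6,0,0,0,0,0],[-1,6,0,0,0,0,0],[-1,6,0,0,0,0,0],[-1,6,0,0,0,0,0],[-1,5,0,0,0,0,0],[-1,4,0,0,0,0,0],[-1,0,0,0,0,0,0]]'
python3 -c "
from h import *
delta(-121,0,22)"
```

```text
time: 5.4
eef_pos: [0.5555, -0.1241, 0.0202]
eef_rot: [-1.938, -2.473, 0.0]
force: [0.3, -1.3, 0.1]
gripper_width: -0.0004
t 5.4 jig [-130.    -0.2   20.2] tool shift mm [ 9.   0.2 -1.8] turn [-0.    -0.     0.001] F [ 0.3 -1.3  0.1] w -0.0
```

```bash
python3 -m handwheel '[[-1,2,0,0,0,0,0],[-1,2,0,0,0,0,0],[-1,2,0,0,0,0,0],[-1,1,0,0,0,0,0],[-1,1,0,0,0,0,0],[-1,0,0,0,0,0,0]]'
python3 -m handwheel '[[-1,1,0,0,0,0,0],[-1,1,0,0,0,0,0],[-1,0,0,0,0,0,0]]'
python3 -c "
from h import *
delta(-121,0,22)"
```

```text
time: 6.15
eef_pos: [0.5537, -0.1166, 0.0202]
eef_rot: [-1.938, -2.472, 0.0]
force: [0.4, -1.3, -0.7]
gripper_width: 0.0001
time: 6.52
eef_pos: [0.5532, -0.1146, 0.0202]
eef_rot: [-1.938, -2.472, 0.0]
force: [0.1, -0.2, -0.9]
gripper_width: -0.0003
t 6.53 jig [-120.2   -0.2   20.2] tool shift mm [-0.8  0.2 -1.8] turn [-0. -0.  0.] F [ 0.1 -0.2 -0.9] w -0.0
```

Near contact; continue in small steps until the force rises.

```bash
for i in 1 2; do python3 -m handwheel '[[-1,1,0,0,0,0,0],[-1,1,0,0,0,0,0],[-1,0,0,0,0,0,0]]'; done
python3 - <<'E'
from h import *
delta(-121,0,22)
c=cap("scene"); cv2.imwrite("pics/d.png",cv2.resize(c["img"][150:290,170:380],(800,533),interpolation=cv2.INTER_CUBIC))
P=cloud(c);z=P[...,2]; J=(P-S0)@np.column_stack([d,e,[0,0,1]])*1000
m=(c["range_z"]>0)&(z>.028)&(z<.035)&(np.abs(J[...,1])<34)&(J[...,0]<10)&(J[...,0]>-180)
q=J[m];print(len(q),np.percentile(q,[2,50,98],axis=0).round(1))
E
```

```text
time: 6.9
eef_pos: [0.5527, -0.1127, 0.0202]
eef_rot: [-1.938, -2.472, 0.0]
force: [1.2, 0.4, -0.4]
gripper_width: 0.0004
time: 7.28
eef_pos: [0.5522, -0.1107, 0.0202]
eef_rot: [-1.938, -2.472, 0.0]
force: [0.5, -0.2, -0.2]
gripper_width: -0.0001
t 7.28 jig [-116.2   -0.2   20.2] tool shift mm [-4.8  0.2 -1.8] turn [-0. -0.  0.] F [ 0.5 -0.2 -0.2] w -0.0
1271 [[-160.3  -31.1   28.6]
 [-106.4   -4.8   32. ]
 [ -52.9   29.4   34.3]]
```

View pics/d.png

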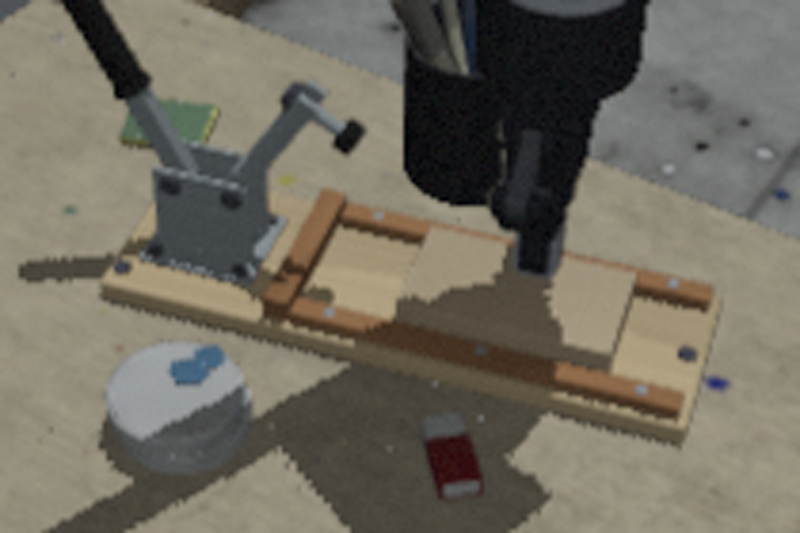

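The block hasn't moved: the fingertip, at (538,270) in the crop, appears to be over the block's top. I'll measure the tip.

```bash
python3 - <<'E'
from h import *
delta(-121,0,22)
for n in("scene","side"):
    c=cap(n)
    P=cloud(c);J=(P-S0)@np.column_stack([d,e,[0,0,1]])*1000
    V=c["img"].max(-1)
    m=(c["range_z"]>0)&(J[...,2]>33)&(J[...,2]<80)&(np.abs(J[...,1])<40)&(J[...,0]<-60)&(J[...,0]>-230)
    q=J[m]; print(n,m.sum())
    for lo in range(33,80,5):
        s=q[(q[:,2]>=lo)&(q[:,2]<lo+5)]
        if len(s)>2: print(lo,len(s),s.min(0).round(),np.median(s,0).round(),s.max(0).round())
    m=(c["range_z"]>0)&(J[...,2]>5)&(J[...,2]<33)&(np.abs(J[...,1])<26)&(J[...,0]<-20)&(J[...,0]>-200)&(V<75)
    v,u=np.nonzero(m); 
    if len(u): print("dark",len(u),u.min(),u.max(),v.min(),v.max(),np.percentile(J[m],[5,50,95],axis=0).round())
E
```

```text
t 7.33 jig [-116.3   -0.2   20.2] tool shift mm [-4.7  0.2 -1.8] turn [0. 0. 0.] F [ 1.  -0.7  0.1] w 0.0
scene 327
33 195 [-162.  -32.   33.] [-103.   -7.   34.] [-60.  30.  35.]
48 9 [-126.   -8.   49.] [-121.   -7.   51.] [-107.   -6.   53.]
53 13 [-128.  -13.   53.] [-120.   -8.   57.] [-107.    3.   58.]
58 25 [-128.  -16.   59.] [-121.  -13.   61.] [-106.    0.   63.]
63 25 [-128.  -17.   63.] [-117.  -13.   66.] [-106.   -1.   68.]
68 28 [-128.  -16.   68.] [-118.  -13.   71.] [-106.    4.   73.]
73 23 [-128.  -16.   73.] [-119.  -13.   76.] [-106.    3.   78.]
78 8 [-128.  -16.   78.] [-122.  -13.   79.] [-111.    2.   80.]
dark 5 305 349 220 243 [[-194.   -1.   13.]
 [-113.   10.   31.]
 [-103.   13.   32.]]
side 109
33 24 [-157.  -28.   33.] [-102.  -10.   33.] [-63.  31.  34.]
48 5 [-108.   -6.   52.] [-107.   -1.   52.] [-106.    4.   53.]
53 11 [-113.  -12.   54.] [-109.    2.   56.] [-106.   12.   58.]
58 17 [-115.  -12.   58.] [-108.   -4.   60.] [-104.   12.   63.]
63 13 [-113.  -12.   64.] [-108.   -1.   66.] [-105.   12.   68.]
68 15 [-112.  -12.   68.] [-110.    1.   70.] [-106.   11.   73.]
73 14 [-114.  -12.   73.] [-108.    1.   76.] [-105.   11.   78.]
78 10 [-111.  -12.   78.] [-109.   -1.   79.] [-106.   11.   80.]
dark 2 230 236 201 203 [[-53.  -6.  13.]
 [-52.   1.  17.]
 [-52.   7.  21.]]
```

The cameras put the real fingertip about 29 mm above the reported TCP z (about 49 mm against 20.2), while x and y agree. I'll back out, go lower, and check the tip height with the cameras instead of the reading.

```bash
python3 -m handwheel '[[-1,-20,0,0,0,0,0],[-1,-20,0,0,0,0,0],[-1,-20,0,0,0,0,0],[-1,-17,0,0,0,0,0],[-1,0,0,8,0,0,0],[-1,0,0,8,0,0,0],[-1,0,0,0,0,0,0],[-1,0,0,0,0,0,0]]'
cat > tip.py <<'E'
from h import *
delta(-121,0,0)
for n in("scene","side"):
    c=cap(n); J=(cloud(c)-S0)@np.column_stack([d,e,[0,0,1]])*1000
    x=jig(bot.get_obs()["eef_pos"])[0]
    m=(c["range_z"]>0)&(J[...,2]>15)&(J[...,2]<90)&(np.abs(J[...,1])<26)&(np.abs(J[...,0]-x)<16)&(c["img"].max(-1)<90)
    q=J[m]; print(n,len(q),"lowest tip z",np.sort(q[:,2])[:6].round(1),"x",np.percentile(q[:,0],[3,97]).round(),"y",np.percentile(q[:,1],[3,97]).round())
    m=(c["range_z"]>0)&(J[...,2]>28)&(J[...,2]<34.5)&(np.abs(J[...,1])<32)&(J[...,0]<5)&(J[...,0]>-170)&(c["img"].min(-1)>40)
    q=J[m];print("  block x range",np.percentile(q[:,0],[1,99]).round(1))
E
python3 tip.py
```

```text
time: 8.43
eef_pos: [0.5705, -0.1849, 0.0041]
eef_rot: [-1.937, -2.473, 0.0]
force: [0.6, 0.6, -1.1]
gripper_width: 0.0001
t 8.43 jig [-1.926e+02 -1.000e-01  4.100e+00] tool shift mm [71.6  0.2  4.1] turn [-0.    -0.     0.001] F [ 0.6  0.6 -1.1] w 0.0
scene 122 lowest tip z [15.1 15.1 15.2 15.3 15.8 34.3] x [-205. -183.] y [-16.   1.]
  block x range [-161.2  -52.6]
side 173 lowest tip z [35.8 36.5 38.7 39.5 39.5 40.8] x [-200. -181.] y [-22.  24.]
  block x range [-161.7  -51.6]
```

```bash
python3 -m handwheel '[[-1,0,0,5,0,0,0],[-1,0,0,4,0,0,0],[-1,0,0,2,0,0,0],[-1,0,0,0,0,0,0]]'; python3 tip.py
python3 -m handwheel '[[-1,6,0,0,0,0,0],[-1,6,0,0,0,0,0],[-1,6,0,0,0,0,0],[-1,6,0,0,0,0,0],[-1,4,0,0,0,0,0],[-1,4,0,0,0,0,0],[-1,0,0,0,0,0,0]]'; python3 tip.py
```

```text
time: 9.02
eef_pos: [0.5705, -0.1856, -0.0071]
eef_rot: [-1.938, -2.472, 0.0]
force: [-0.4, -0.2, -0.4]
gripper_width: 0.0
t 9.03 jig [-193.3   -0.3   -7.1] tool shift mm [72.3  0.3 -7. ] turn [-0. -0.  0.] F [-0.4 -0.2 -0.4] w 0.0
scene 140 lowest tip z [15.  15.1 15.2 15.3 21.5 22. ] x [-206. -181.] y [-17.  -3.]
  block x range [-161.2  -52.6]
side 202 lowest tip z [23.9 27.2 27.3 28.1 28.5 30.1] x [-200. -180.] y [-24.  25.]
  block x range [-160.9  -51.8]
time: 10.0
eef_pos: [0.5629, -0.1542, -0.0068]
eef_rot: [-1.938, -2.472, 0.0]
force: [0.1, -0.3, -0.4]
gripper_width: -0.0002
t 10.0 jig [-161.    -0.2   -6.8] tool shift mm [40.   0.2 -6.8] turn [-0. -0.  0.] F [ 0.1 -0.3 -0.4] w -0.0
scene 183 lowest tip z [16.4 16.5 17.4 19.2 21.1 21.4] x [-174. -146.] y [-23.   1.]
  block x range [-149.4  -40.3]
side 200 lowest tip z [27.9 29.1 30.1 30.7 30.8 30.9] x [-166. -147.] y [-23.  24.]
  block x range [-151.3  -39.2]
```

The block now moves with the fingers, with about 40 mm to go.

```bash
python3 -m handwheel '[[-1,5,0,0,0,0,0],[-1,5,0,0,0,0,0],[-1,5,0,0,0,0,0],[-1,5,0,0,0,0,0],[-1,5,0,0,0,0,0],[-1,5,0,0,0,0,0],[-1,3,0,0,0,0,0],[-1,2,0,0,0,0,0],[-1,1,0,0,0,0,0],[-1,0,0,0,0,0,0]]'
for i in 1 2; do python3 -m handwheel '[[-1,1,0,0,0,0,0],[-1,1,0,0,0,0,0],[-1,0,0,0,0,0,0]]'; done;  python3 tip.py
```

```text
time: 11.35
eef_pos: [0.5543, -0.1195, -0.0069]
eef_rot: [-1.938, -2.472, -0.0]
force: [-0.1, 0.4, -0.4]
gripper_width: -0.0005
time: 11.72
eef_pos: [0.5538, -0.1175, -0.0069]
eef_rot: [-1.938, -2.472, 0.0]
force: [1.0, 0.0, 0.6]
gripper_width: 0.0001
time: 12.1
eef_pos: [0.5534, -0.1155, -0.0068]
eef_rot: [-1.938, -2.472, -0.0]
force: [0.0, -0.3, 0.3]
gripper_width: 0.0001
t 12.1 jig [-121.2   -0.2   -6.8] tool shift mm [ 0.2  0.2 -6.8] turn [-0. -0.  0.] F [ 0.  -0.3  0.3] w 0.0
scene 205 lowest tip z [15.1 15.2 15.2 15.7 15.8 17.6] x [-134. -106.] y [-21.   2.]
  block x range [-1.106e+02 -1.000e-01]
side 201 lowest tip z [30.2 30.4 31.2 32.  34.1 34.5] x [-129. -106.] y [-25.  24.]
  block x range [-110.6   -1.5]
```

Vision says 0–1.5 mm is left. I'll go on to firm contact.

```bash
python3 -m handwheel '[[-1,1,0,0,0,0,0],[-1,0,0,0,0,0,0]]'; python3 -m handwheel '[[-1,1,0,0,0,0,0],[-1,0,0,0,0,0,0]]';  python3 -m handwheel '[[-1,0.7,0,0,0,0,0],[-1,0,0,0,0,0,0]]'
```

```text
time: 12.45
eef_pos: [0.5535, -0.115, -0.0067]
eef_rot: [1.938, 2.472, 0.0]
force: [0.6, -1.8, 0.8]
gripper_width: 0.0
time: 12.7
eef_pos: [0.554, -0.1147, -0.0063]
eef_rot: [1.937, 2.47, 0.0]
force: [1.1, -5.1, -0.7]
gripper_width: 0.0002
time: 12.95
eef_pos: [0.5542, -0.1146, -0.0062]
eef_rot: [1.936, 2.469, -0.0]
force: [1.8, -6.4, -0.4]
gripper_width: -0.0002
```

The block is seated: 6.4 N against the stop. I'll back away, rise, and cross over to the lever.

```bash
python3 -m handwheel '[[-1,-8,0,0,0,0,0],[-1,-20,0,0,0,0,0],[-1,0,0,-38,0,0,0],[-1,0,0,-39,0,0,0],[-1,0,0,-39,0,0,0],[-1,0,0,-39,0,0,0],[-1,0,0,-39,0,0,0],[-1,0,0,0,0,0,0]]'
python3 - <<'E'
from h import *
delta(82,0,186)
c=cap("scene"); J=(cloud(c)-S0)@np.column_stack([d,e,[0,0,1]])*1000; ok=c["range_z"]>0
m=ok&(J[...,2]>28)&(J[...,2]<34.5)&(np.abs(J[...,1])<32)&(J[...,0]<5)&(J[...,0]>-170)
print("block",np.percentile(J[m][:,0],[1,99]).round(1))
for x in range(-40,160,10):
    m=ok&(np.abs(J[...,1])<40)&(np.abs(J[...,0]-x)<5)&(J[...,2]>35)
    if m.sum()>3: q=J[m]; print(x,"z",q[:,2].min().round(),q[:,2].max().round(),"e",np.median(q[:,1]).round())
E
```

```text
time: 13.95
eef_pos: [0.5615, -0.1419, 0.1908]
eef_rot: [1.935, 2.467, 0.003]
force: [0.0, 0.2, -0.4]
gripper_width: -0.0
t 13.95 jig [-148.7    1.3  190.8] tool shift mm [230.8  -1.4   3.9] turn [ 0.005  0.004 -0.   ] F [ 0.   0.2 -0.4] w -0.0
block [-109.5   -1. ]
-20 z 102.0 114.0 e -4.0
-10 z 35.0 115.0 e -2.0
0 z 110.0 129.0 e -2.0
10 z 99.0 131.0 e -7.0
20 z 80.0 126.0 e -7.0
30 z 35.0 96.0 e -8.0
40 z 35.0 83.0 e -12.0
50 z 35.0 70.0 e -13.0
60 z 35.0 68.0 e -13.0
70 z 35.0 74.0 e -11.0
80 z 36.0 93.0 e -6.0
90 z 39.0 115.0 e -4.0
100 z 89.0 138.0 e -5.0
110 z 105.0 157.0 e -7.0
120 z 129.0 173.0 e -7.0
130 z 151.0 177.0 e -7.0
140 z 166.0 174.0 e -6.0
```

```bash
python3 -m handwheel '[[-1,40,-1,0,0,0,0],[-1,48,0,0,0,0,0],[-1,48,0,0,0,0,0],[-1,48,0,0,0,0,0],[-1,45,0,0,0,0,0],[-1,0,0,0,0,0,0],[-1,0,0,0,0,0,0]]'
python3 - <<'E'
from h import *
delta(86,0,121)
c=cap("scene"); J=(cloud(c)-S0)@np.column_stack([d,e,[0,0,1]])*1000
cv2.imwrite("pics/e.png",cv2.resize(c["img"][60:260,130:380],(750,600)))
m=(c["range_z"]>0)&(J[...,2]>180)&(J[...,2]<245)&(np.abs(J[...,1])<40)&(np.abs(J[...,0]-82)<25)
print(np.percentile(J[m],[1,50,99],axis=0).round())
E
```

```text
time: 14.88
eef_pos: [0.5034, 0.0814, 0.1861]
eef_rot: [-1.937, -2.472, 0.003]
force: [0.3, 0.9, 0.0]
gripper_width: -0.0001
t 14.88 jig [ 82.   -1.7 186.1] tool shift mm [ 4.   1.9 65.1] turn [-0.002 -0.     0.001] F [0.3 0.9 0. ] w -0.0
[[ 70. -17. 215.]
 [ 75. -10. 232.]
 [ 92.   5. 245.]]
```

View pics/e.png

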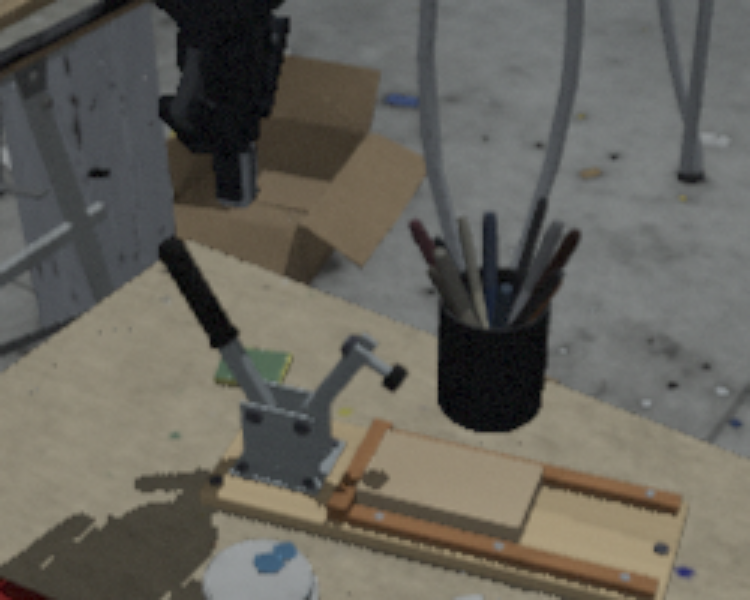

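The tip is at 215 mm against 186 reported, so the 29 mm offset holds. The block is home, up to the stop at about (375,470). Now I'll go down beside the grip and start along the arc.

```bash
python3 -m handwheel '[[-1,0,2,32,0,0,0],[-1,4,0,33,0,0,0],[-1,0,0,0,0,0,0],[-1,7,0,0,0,0,0],[-1,7,0,0,0,0,0],[-1,0,0,0,0,0,0]]'; python3 -m handwheel '[[-1,6,0,2.5,0,0,0],[-1,6,0,3.5,0,0,0],[-1,7,0,4,0,0,0],[-1,0,0,0,0,0,0]]'
python3 - <<'E'
from h import *
delta(132,0,97)
c=cap("scene"); J=(cloud(c)-S0)@np.column_stack([d,e,[0,0,1]])*1000
cv2.imwrite("pics/f.png",cv2.resize(c["img"][60:260,130:380],(750,600)))
E
```

```text
time: 15.68
eef_pos: [0.502, 0.1004, 0.1233]
eef_rot: [1.936, 2.472, 0.002]
force: [-0.4, 0.0, -0.1]
gripper_width: -0.0003
time: 16.18
eef_pos: [0.498, 0.1181, 0.1134]
eef_rot: [1.935, 2.471, 0.001]
force: [0.7, -4.1, 8.0]
gripper_width: 0.0002
t 16.18 jig [118.9   1.7 113.4] tool shift mm [13.1 -1.7 16.3] turn [0.002 0.002 0.001] F [ 0.7 -4.1  8. ] w 0.0
```

View pics/f.png

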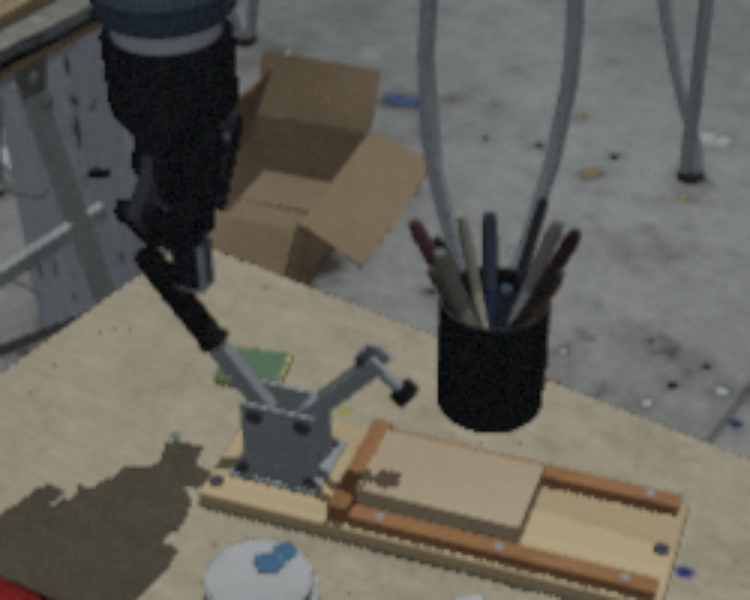

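The lever is following: the handle is at (180,300) and leaning further over, with 9 N on the fingertip. Continue along the arc.

```bash
python3 -m handwheel '[[-1,6,-1,7,0,0,0],[-1,6,0,7,0,0,0],[-1,6,0,6,0,0,0],[-1,5,0,6,0,0,0],[-1,4,0,7,0,0,0],[-1,0,0,0,0,0,0]]'; python3 -m handwheel '[[-1,4,0,7,0,0,0],[-1,3,0,7,0,0,0],[-1,2,0,7,0,0,0],[-1,1,0,5,0,0,0],[-1,0,0,0,0,0,0],[-1,0,0,0,0,0,0]]'
python3 - <<'E'
from h import *
delta(158,0,48)
c=cap("scene"); J=(cloud(c)-S0)@np.column_stack([d,e,[0,0,1]])*1000
cv2.imwrite("pics/g.png",cv2.resize(c["img"][60:260,130:380],(750,600)))
E
```

```text
time: 16.98
eef_pos: [0.4901, 0.145, 0.0796]
eef_rot: [1.937, 2.472, 0.002]
force: [1.0, 0.3, 3.6]
gripper_width: -0.0001
time: 17.73
eef_pos: [0.4873, 0.1539, 0.0533]
eef_rot: [1.938, 2.472, 0.0]
force: [-0.9, -0.9, 0.6]
gripper_width: 0.0002
t 17.73 jig [ 1.563e+02 -1.000e-01  5.330e+01] tool shift mm [1.7 0.1 5.3] turn [0. 0. 0.] F [-0.9 -0.9  0.6] w 0.0
```

View pics/g.png

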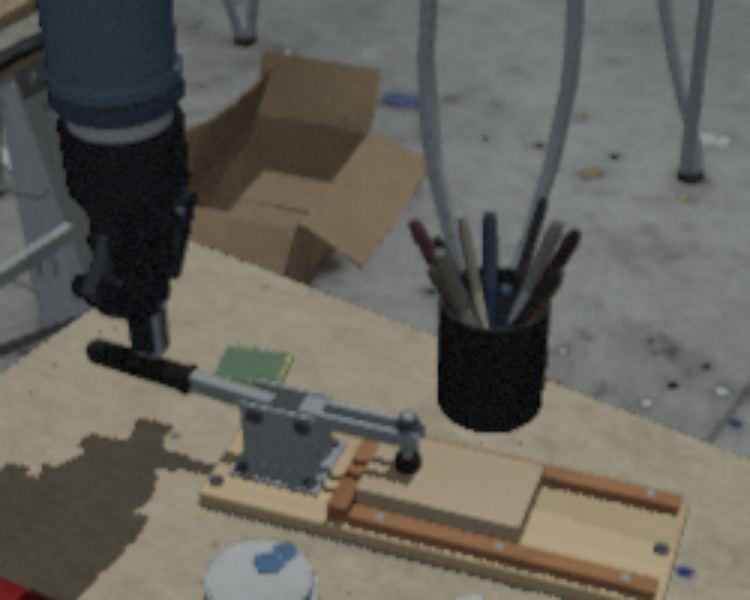

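It snapped over: the handle is nearly level at (140,365), the foot is on the block at (407,465), and the push force has dropped to zero. I'll retreat upward and verify.

```bash
python3 -m handwheel '[[-1,0,0,-10,0,0,0],[-1,0,0,-30,0,0,0],[-1,0,0,-40,0,0,0],[-1,0,0,-40,0,0,0],[-1,0,0,-30,0,0,0],[-1,0,0,0,0,0,0],[-1,0,0,0,0,0,0],[-1,0,0,0,0,0,0]]'
python3 - <<'E'
from h import *
delta(158,0,48)
for n in("scene","side"):
    c=cap(n); P=cloud(c); J=(P-S0)@np.column_stack([d,e,[0,0,1]])*1000; ok=c["range_z"]>0
    m=ok&(J[...,2]>28)&(J[...,2]<34)&(np.abs(J[...,1])<31)&(J[...,0]<3)&(J[...,0]>-170)&(c["img"].min(-1)>60)
    print(n,"block",np.percentile(J[m],[1,99],axis=0).round(1))
    m=ok&(np.abs(J[...,1])<15)&(J[...,0]>130)&(J[...,0]<205)&(J[...,2]>45)&(J[...,2]<110)
    q=J[m]; top=[(x,np.percentile(q[np.abs(q[:,0]-x)<4][:,2],90)) for x in range(135,201,8) if (np.abs(q[:,0]-x)<4).sum()>3]
    k=np.polyfit(*zip(*top),1); print(" handle deg",np.degrees(np.arctan(k[0])).round(1),"top z at 171:",np.polyval(k,171).round(1))
    m=ok&(((P[...,0]>.3)&(P[...,0]<.75)&(P[...,2]>.005)))
    hsv=cv2.cvtColor(c["img"],cv2.COLOR_BGR2HSV).astype(int);H,S=hsv[...,0],hsv[...,1];z=P[...,2]
    for nm,mm,ctr in(("pad",(H>40)&(H<85)&(S>50)&(z<.02),(.587,.15)),("eraser",((H<6)|(H>172))&(S>130)&(z<.03),(.45,-.125)),("lids",(z>.02)&(z<.03)&(S<60),(.402,.003))):
        mm=mm&m&(np.hypot(P[...,0]-ctr[0],P[...,1]-ctr[1])<.06)
        if mm.sum()>20: print(" ",nm,np.round(cv2.minAreaRect((P[mm][:,:2]*1000).astype(np.float32))[0]))
E
```

```text
time: 18.77
eef_pos: [0.4863, 0.1539, 0.202]
eef_rot: [-1.937, -2.471, 0.003]
force: [-0.7, 0.1, 0.5]
gripper_width: -0.0
t 18.77 jig [156.4  -1.1 202. ] tool shift mm [  1.5   1.5 154. ] turn [-0.002 -0.     0.   ] F [-0.7  0.1  0.5] w -0.0
scene block [[-109.6  -30.3   28.4]
 [  -1.3   30.1   33.9]]
 handle deg 4.7 top z at 171: 77.6
  pad [584. 149.]
  eraser [ 449. -126.]
  lids [403.   2.]
side block [[-105.9  -28.1   28.7]
 [  -0.    30.7   33.5]]
 handle deg 4.9 top z at 171: 76.8
  pad [585. 153.]
  eraser [ 451. -124.]
  lids [404.   3.]
```

```bash
python3 -c "
from h import *
bot.job_done()"
```

```text
the job is handed in; nothing more can be done
```

The block is clamped in the jig and the job is handed in at about 19 s of the 54 s allowed; no verdict is reported.

**What I did:** I pushed the block about 51 mm along the channel with the shut fingertips, until the force rose to about 6 N against the stop. I then pushed the lever over along its arc, with about 9 N measured partway, until it snapped over and the push force fell to zero. Finally I raised the tool clear.

**Last checks:**
- **Block:** it lies flat, with its front edge 0 to 1.5 mm from the stop.
- **Lever:** the handle measures about 5° above level, with its top at 77 mm over the grip point. That matches the locked position (6°, about 77 mm).
- **Foot:** the picture shows it on the block. I could not measure its force directly.
- **Bystanders:** the pad, eraser and lids are where they started, within measuring error. For the pad, only the side view compares well, because most of it was hidden in the first scene view.
- **Robot:** it is touching nothing.

**What disagreed:** the reported fingertip height was about 29 mm lower than the real one; the sideways position was right. Because of this, my first push passed over the block without moving it. The cameras showed the error, and I corrected for it from then on.

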